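# Jog the microscope focus drive with the ball lever

## Task

Jog the microscope's focus motor: on the control box whose lever has a round ball on top, tilt the lever all the way over towards the end of the box where the bolted-down steel foot sticks out, keep it there for a good second, then let it spring back upright. Do not tilt it the other way, and leave the lever with the flat paddle on the other, otherwise identical box alone.

Things in the scene. Friction and masses are not known exactly. Their poses are not given: they have to be found in the camera images.
- ball_box: Control box fixed to the desk, with the ball-topped lever: grey housing 64 mm (x) by 100 mm (y), 40 mm high, black rubber boot in the middle of its top. Origin: centre of the underside. Its +y axis points to the end with the dark steel foot, a plate 50 mm wide and 4 mm thick that sticks out 26 mm beyond the housing at desk level and has two bright bolts (6.5 mm higher than the plate). The box may stand at any yaw.
- ball_center (a point): Centre of the black ball (30 mm diameter) on the lever; the steel stem below it is 8 mm thick. The lever pivots about an axis along the box's x, 44 mm above the desk over the middle of the box; the ball centre is 70 mm from that axis, so 114 mm above the desk when upright, and the ball's top is at 129 mm.
- ball_lever (a joint): Tilt of the ball lever in rad: 0 upright (spring-centred), positive towards the steel foot, stops at +0.5 and -0.5. The spring needs about 5 N sideways at the ball to hold it at the stop (0.7 N m/rad); released, it returns upright by itself within half a second without swinging past.
- paddle_lever (a joint): Tilt in rad of the lever on the other box, a twin of the first (same housing, foot, stem, spring and directions) but with a flat upright black paddle 34 mm wide, 30 mm tall and 8 mm thick in place of the ball; its top is 129 mm above the desk. 0 upright. The two boxes stand 0.25 to 0.42 m apart (centre to centre); the small loose things beside them are under 45 mm tall.

How it is judged (in metres and radians):
On the way:
1. the ball lever is tilted towards the steel foot, at least 0.35 rad of its 0.5, and kept there 0.7 s (value of joint ball_lever above 0.35 rad), for 0.7 s.
At the end, for the whole second after the job is handed in: Both levers stand upright again within 0.08 rad, the ball lever at rest (under 0.1 rad/s) and let go (value of joint ball_lever between -0.08 and 0.08 rad and velocity of joint ball_lever between -0.1 and 0.1 rad/s and value of joint paddle_lever between -0.08 and 0.08 rad); the robot touches nothing.
It fails at once if the ball lever is tilted more than 0.2 rad the wrong way, away from the steel foot (value of joint ball_lever below -0.2 rad).
It fails at once if the paddle lever is tilted more than 0.2 rad either way (value of joint paddle_lever above 0.2 rad or value of joint paddle_lever below -0.2 rad).
It also fails if it takes over 34 s, if anything falls off the work surface, if the arm or the gripper's body presses on something with over 40 N, if the wrist force passes 120 N, or if a joint passes its speed limit or range.

## Robot

A 6-joint arm with a two-finger parallel gripper is mounted at the origin on a cart in front of the work surface, level with it; the furniture and walls round the work are solid. World frame = base frame: x ahead of the robot, y to its left, z up, the work surface at z = 0. Lengths are in m, angles in degrees, forces in N, time in s.
With the tool pointing down it reaches from about 0.25 to 0.725 m from the base axis. Payload 9.7 kg.
Tool frame: the origin (TCP) lies between the finger pads; the fingertips stand 22 mm ahead of it and the grasp point (between the pads) lies 3 mm ahead of it; z points along the fingers, y is the line along which they close (so a half turn about z gives the same grasp; the last joint's range is limited). The gripper opens to 85 mm and grips with 20 to 120 N. Pads are 22 mm wide; open, the fingers measure 114 mm over their backs; the gripper's body (76 mm by 85 mm) begins 54 mm behind the grasp point. The pads swing forward as they close: fully open they stand 13 mm farther back than shut.
Start: joints at [-75.573, 4.979, 10.078, 95.1, 0, 90], TCP at [0.137, -0.533, 0.253] pointing down, gripper open.
Joint ranges: [-179.16, 179.16], [-48.56, 103.87], [-65.8, 70.77], [-126.05, 130.52], [-82.76, 87.17], [-180, 180]. Speed limits (degrees/s): [127.2, 127.2, 147.25, 180, 180, 180].

## Interface

Orientations are given as [roll, pitch, yaw] about the fixed x, y, z axes, in that order (R = Rz(yaw) Ry(pitch) Rx(roll)).
In Python, from workcell import bot, viewer, finder gives the robot as it stands.
- The arm moves only by the tool move_arm, never from a script. Its arguments are lists of equal length, an entry for each row: "offset": the shift along the tool's x, y, z in cm, a list of three; "twist": the turn, a rotation vector about the tool's x, y, z in rad, a list of three; "grip": the opening, from 0 (shut) to 1 (fully open). In form: {"offset": [[x, y, z], ...], "twist": [[ax, ay, az], ...], "grip": [grip, ...]}. A call has 1 to 5 rows; each row shifts and turns the commanded pose from where the row before left it, along the tool's axes as they then stand; what a row does not reach is not made up. A row lasts 1/10 s, in which the tool goes at most 50 mm and 8.59 degrees, less where a joint would pass 70% of its speed; a pose out of reach is approached as far as the arm can. A call is refused whole if a number of a shift passes 5 or a number of a turn 0.15, either way. A call with a gripper value outside its range is refused whole. The fingers move at their own pace and stop on an object; "force" is the grip in N (left out, the last holds). Time passes only in rows, so rows that do not move let the fingers close. It gives the time, the measured TCP pose, the force, the opening and the grip force at its end, in the units of the state.
- bot.get_obs(): the state, without advancing time (a new reading comes with each control period).
- viewer.camera(name): name is "scene" or "top"; returns a dict with "color" (400x640x3 uint8, red, green, blue), "depth" (400x640 float32, m along the optical axis (not along the pixel's ray), 0 where there is no reading), "vfov" (degrees; the focal length in pixels is half the picture's height over the tangent of half this angle, whatever the lens; pixels are square), "cx", "cy" (the principal point, pixels), "k1" (the pictures are not rectified: a ray, as slopes to the right and down, at radius r is drawn at 1 + k1 r^2 times it, then the intrinsics apply), "position" and "attitude" of the camera in the world. Camera axes: x right, y down, z forward; pixel columns grow to the right and rows downward; lengths in m; the calibration is good to about 2 mm. A picture is of the moment at which its call begins.
- bot.job_done(): hands the job in; it is judged then, once.
Trained networks look in a picture, given as the dict that the camera call returned (one of the last four; its "shot" number tells which), for a name from the list of things; names that differ only in an ending like _2 or _b are one class to them, and where a whole thing is asked for, a point or a joint stands for the part that bears it (a point fixed in the world has none). Each returns a list of dicts, best first, with "p" (0 to 1); they miss things now and then, are a little off and sometimes report something else, mostly with a low value. They report only what shows in the picture. A call takes as long as a camera call.
- finder.boxes_of(picture, thing): "position" ([column, row] in pixels, amid what is visible of it).
- finder.pinpoint(picture, thing): "position" ([column, row] in pixels: a listed point, or the origin of a listed thing).
The state is a dict: "time": time; "q": joint angles; "qd": joint speeds; "joint_efforts": joint torques, N m; "ee_pos": TCP position; "tcp_rot": TCP orientation; "wrist_force": force on the tool from outside, world axes, zero at the start; "torque": the same for the moment, N m; "opening": finger opening in m; "grasp_force": force on a finger pad.
Only numpy, scipy, OpenCV 4.12 (cv2) and the standard library are available. Lean on these libraries where they do the work, as an engineer would, in place of code of your own. Each camera call takes 0.05 s, during which the arm holds its last target. There are 200 camera calls.

## Working session

There is one attempt and no reset: what is moved stays moved. The work goes in short steps, Python scripts to look and compute and a tool call to move; the robot and the scene stay as the last step left them, time stands still between calls to the robot, and variables do not carry over. Pictures are saved under pics/ and viewed, at most 10 in all, crops included, and the job is handed in when it is done.

Besides the shell and the picture viewer there is one more tool, called as name(argument=value, ...) on one line, values as JSON. move_arm: Moves the arm, as the interface text tells. Its arguments: {"type":"object","properties":{"offset":{"type":"array","items":{"type":"array","items":{"type":"number"}}},"twist":{"type":"array","items":{"type":"array","items":{"type":"number"}}},"grip":{"type":"array","items":{"type":"number"}},"force":{"type":"number"}},"required":["offset","twist","grip"]}

```bash
mkdir -p pics; ls; cat > h.py <<'E'
import numpy as np, cv2
from workcell import bot, viewer, finder
from scipy.spatial.transform import Rotation as Ro
def K(p):
    f=200/np.tan(np.radians(p['vfov'])/2); return np.array([[f,0,p['cx']],[0,f,p['cy']],[0,0,1.]])
def Rc(p):
    a=np.array(p['attitude'],float)
    return a if a.shape==(3,3) else Ro.from_euler('xyz',a,degrees=True).as_matrix()
def ray(p,uv):
    s=cv2.undistortPoints(np.array([[uv]],float),K(p),np.array([p['k1'],0,0,0,0.]))[0,0]
    return Rc(p)@np.array([*s,1.])
def at_z(p,uv,z):
    d=ray(p,uv); o=np.array(p['position']); return o+d*(z-o[2])/d[2]
def at_depth(p,uv):
    u,v=int(round(uv[0])),int(round(uv[1])); return np.array(p['position'])+ray(p,uv)*p['depth'][v,u]
def tri(p1,a,p2,b):
    d1,d2=ray(p1,a),ray(p2,b); o1,o2=map(lambda q:np.array(q['position']),(p1,p2))
    s=np.linalg.lstsq(np.stack([d1,-d2],1),o2-o1,rcond=None)[0]
    x,y=o1+s[0]*d1,o2+s[1]*d2; return (x+y)/2,np.linalg.norm(x-y)
E
python3 - <<'E'
from h import *
P={}
for n in ('scene','top'):
    p=P[n]=viewer.camera(n); cv2.imwrite(f'pics/{n}0.png',p['color'][:,:,::-1])
    print(n,p['vfov'],p['k1'],p['position'],p['attitude'])
    for t in ('ball_box','ball_center','paddle_lever','ball_lever'):
        for f in (finder.pinpoint,finder.boxes_of):
            try: print(n,t,f.__name__,f(p,t)[:3])
            except Exception as e: print(n,t,e)
print(bot.get_obs())
E
```

```text
pics
scene 42.0455467310215 0.02633278587150318 [-0.06470733  0.50527389  0.58700922] [-120.29761642   -0.31593238 -135.2909679 ]
scene ball_box call [{'position': [388.7, 226.7], 'p': 0.82}]
scene ball_box call [{'position': [393.8, 217.4], 'p': 0.97}]
scene ball_center call [{'position': [396.6, 177.2], 'p': 0.75}]
scene ball_center call [{'position': [395.6, 179.8], 'p': 0.56}]
scene paddle_lever it knows: ball_box, ball_center
scene paddle_lever call [{'position': [253.6, 251.7], 'p': 0.68}]
scene ball_lever it knows: ball_box, ball_center
scene ball_lever call [{'position': [394.5, 178.2], 'p': 0.77}]
top 46.85086885660101 -0.015250696243302575 [ 0.38381344 -0.06390753  0.92590217] [-170.91846177   -1.07733878  -89.84036292]
top ball_box call [{'position': [377.0, 239.7], 'p': 0.92}]
top ball_box call [{'position': [384.3, 237.1], 'p': 0.88}, {'position': [383.9, 241.1], 'p': 0.74}]
top ball_center call [{'position': [385.1, 237.6], 'p': 0.67}]
top ball_center call [{'position': [388.0, 238.2], 'p': 0.55}]
top paddle_lever it knows: ball_box, ball_center
top paddle_lever call []
top ball_lever it knows: ball_box, ball_center
top ball_lever call [{'position': [389.0, 237.2], 'p': 0.67}]
{'time': 0.7, 'q': array([-7.55715213e+01,  4.97692976e+00,  1.00791944e+01,  9.50983169e+01,
       -8.06217148e-04,  8.99991406e+01]), 'qd': array([ 0.02799235,  0.02304687,  0.046594  , -0.00681092, -0.07032492,
       -0.01546468]), 'joint_efforts': array([-3.07812472e-03, -5.19957805e+01,  4.64792168e+01,  9.98542455e-04,
        8.65107290e-05,  4.14092270e-06]), 'ee_pos': array([ 0.13704248, -0.53266083,  0.25331184]), 'tcp_rot': array([1.79996052e+02, 8.06276360e-04, 1.44293380e+01]), 'wrist_force': array([-0.51362956, -0.70000849, -0.43147311]), 'torque': array([0.00378916, 0.06488149, 0.0282481 ]), 'grasp_force': 0.0, 'opening': 0.0851799443081536}
```

View pics/scene0.png

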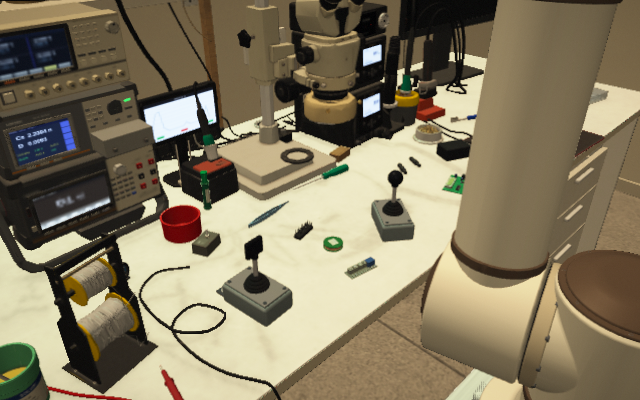

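View pics/top0.png

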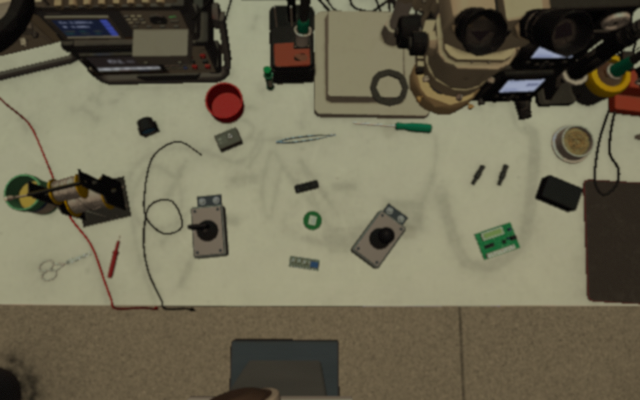

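The scene view shows the ball lever at about (396,178) and the paddle lever at (254,250). In the top view the ball box is at about (380,238), with its foot to the upper right near (397,213).

```bash
python3 - <<'E'
from h import *
t=viewer.camera('top'); s=viewer.camera('scene')
c=t['color'][190:280,335:425,::-1]; cv2.imwrite('pics/crop.png',cv2.resize(c,None,fx=6,fy=6,interpolation=cv2.INTER_CUBIC))
print('tri',tri(t,finder.pinpoint(t,'ball_center')[0]['position'],s,finder.pinpoint(s,'ball_center')[0]['position']))
print('tri box',tri(t,finder.pinpoint(t,'ball_box')[0]['position'],s,finder.pinpoint(s,'ball_box')[0]['position']))
# housing top from depth
def cloud(p,u0,u1,v0,v1):
    return np.array([[*at_depth(p,(u,v)),u,v] for v in range(v0,v1) for u in range(u0,u1) if p['depth'][v,u]>0])
C=cloud(t,335,425,190,280)
top=C[(C[:,2]>.033)&(C[:,2]<.05)]; hi=C[C[:,2]>.095]; ft=C[(C[:,2]>.002)&(C[:,2]<.02)]
r=cv2.minAreaRect(top[:,:2].astype(np.float32)*1000); print('top rect',r,len(top)); print(cv2.boxPoints(r))
print('hi',hi[:,:3].mean(0),hi[:,2].max(),len(hi),'foot',len(ft),np.median(ft[:,:3],0))
for uv in ((397,213),(377,239.7)): print(at_z(t,uv,.004))
C=cloud(t,185,235,190,265); top=C[(C[:,2]>.033)&(C[:,2]<.05)]
print('paddle',cv2.minAreaRect(top[:,:2].astype(np.float32)*1000))
E
```

```text
tri (array([ 0.45376928, -0.20812773,  0.11759071]), np.float64(0.004015600892085594))
tri box (array([ 4.58169607e-01, -2.09487059e-01,  1.81882023e-04]), np.float64(0.006138449296919939))
top rect ((453.8456726074219, -206.56509399414062), (63.05958557128906, 98.66951751708984), 53.56196594238281) 1230
[[ 395.42868 -202.62827]
 [ 474.80826 -261.23334]
 [ 512.2627  -210.50192]
 [ 432.8831  -151.89685]]
hi [ 0.45274961 -0.20564156  0.1227369 ] 0.13048265392350522 229 foot 437 [ 0.49616534 -0.24177153  0.00302825]
[ 0.50822822 -0.24993137  0.004     ]
[ 0.45408957 -0.2083256   0.004     ]
paddle ((467.4617614746094, 123.5169448852539), (98.1251220703125, 63.18947982788086), 5.427727699279785)
```

View pics/crop.png

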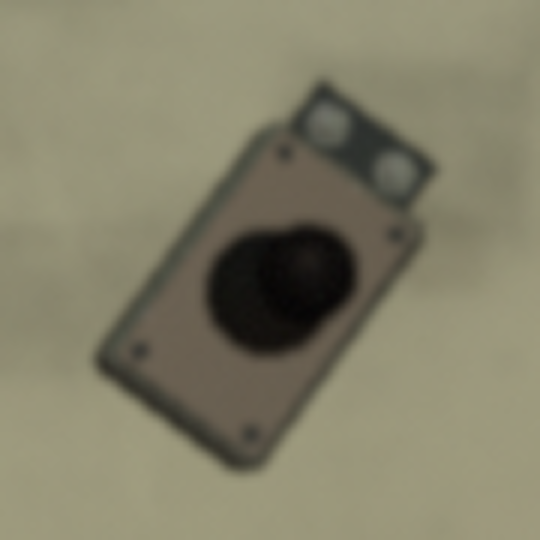

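The ball sits at about (0.4535, -0.207). The foot direction is (0.80, -0.59), a yaw of -36.4°. The crop shows the foot with its bolts at the upper right, which confirms that. I'll shut the gripper, turn it so tool x points at the foot, and move in behind the ball.

move_arm(offset=[[0,0,0],[0,0,0],[0,0,0],[0,0,0],[0,0,0]], twist=[[0,0,0.148],[0,0,0.148],[0,0,0.148],[0,0,0.148],[0,0,0.148]], grip=[0,0,0,0,0])

```text
time: 1.5
ee_pos: [0.137, -0.5326, 0.2533]
tcp_rot: [-180.0, 0.0, -28.3]
wrist_force: [1.0, 0.2, 0.2]
opening: 0.0122
grasp_force: 0.0
```

move_arm(offset=[[0,0,0],[0,-4,0],[0,-4,0],[0,-4,0],[0,-4,0]], twist=[[0,0,0.148],[0,0,0],[0,0,0],[0,0,0],[0,0,0]], grip=[0,0,0,0,0])

```text
time: 2.0
ee_pos: [0.2327, -0.4027, 0.2533]
tcp_rot: [-180.0, -0.0, -36.5]
wrist_force: [0.8, -0.8, 0.6]
opening: -0.0001
grasp_force: 0.0
```

move_arm(offset=[[0,-4,0],[0,-4,0],[0,-4,0],[0,-4,0],[0,-4,0]], twist=[[0,0,0],[0,0,0],[0,0,0],[0,0,0],[0,0,0]], grip=[0,0,0,0,0])

```text
time: 2.5
ee_pos: [0.3472, -0.2477, 0.2535]
tcp_rot: [-179.7, -0.0, -35.7]
wrist_force: [0.1, -0.9, 0.5]
opening: -0.0003
grasp_force: 0.0
```

move_arm(offset=[[0,-4,0],[0,-4,0],[0,0,0],[0,0,0],[0,0,0]], twist=[[0,0,0],[0,0,0],[0,0,0],[0,0,0],[0,0,0]], grip=[0,0,0,0,0])

```text
time: 3.0
ee_pos: [0.3659, -0.224, 0.2544]
tcp_rot: [-177.7, 0.0, -32.8]
wrist_force: [-0.2, 0.6, 0.2]
opening: -0.0001
grasp_force: 0.0
```

```bash
python3 - <<'E'
from h import *
o=bot.get_obs(); print({k:np.round(o[k],3) for k in ('q','qd','ee_pos','tcp_rot','joint_efforts','wrist_force','torque')})
p=viewer.camera('scene'); cv2.imwrite('pics/s1.png',p['color'][:,:,::-1])
E
```

```text
{'q': array([-32.884, -11.413,  -5.465,  95.99 ,   2.302, 179.951]), 'qd': array([-0.072, -0.037, -0.035, -0.007,  0.068, -0.068]), 'ee_pos': array([ 0.366, -0.224,  0.254]), 'tcp_rot': array([-1.77698e+02,  4.00000e-02, -3.28360e+01]), 'joint_efforts': array([ 4.0900e-01, -3.3787e+01,  4.6404e+01,  7.0000e-03,  1.4500e-01,
        4.0000e-03]), 'wrist_force': array([-0.221,  0.631,  0.189]), 'torque': array([-0.046,  0.054,  0.041])}
```

View pics/s1.png

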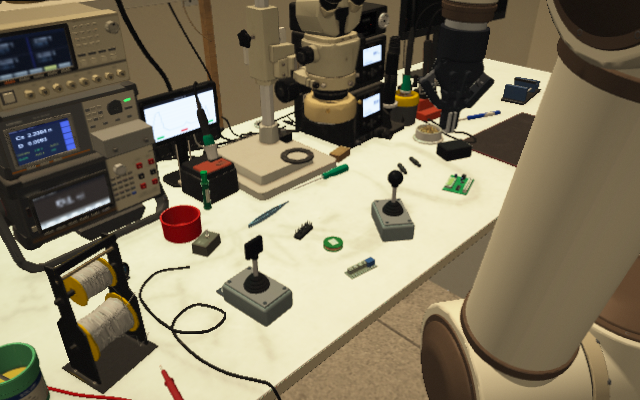

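The gripper is up at about (450,110), clear of both boxes. Joint 6 is at its limit, so I'll use a yaw of about -20°. A 16° misalignment doesn't matter for pushing a ball.

move_arm(offset=[[0,0,0],[0,0,0],[0,0,0],[1.4,-3,0],[1.4,-3,0]], twist=[[0,0,-0.11],[0,0,-0.11],[-0.04,0,0],[0,0,0],[0,0,0]], grip=[0,0,0,0,0])

```text
time: 3.55
ee_pos: [0.4133, -0.1768, 0.2549]
tcp_rot: [180.0, -0.5, -20.3]
wrist_force: [1.1, 0.0, 0.6]
opening: -0.0002
grasp_force: 0.0
```

move_arm(offset=[[0,0,0],[0,0,0]], twist=[[0,0,0],[0,0,0]], grip=[0,0])

```text
time: 3.75
ee_pos: [0.4132, -0.1767, 0.2545]
tcp_rot: [180.0, -0.4, -20.1]
wrist_force: [0.2, -0.1, 0.1]
opening: 0.0
grasp_force: 0.0
```

move_arm(offset=[[0,0,3.5],[0,0,3.5],[0,0,3.5],[0,0,3.2],[0,0,0]], twist=[[0,0,0],[0,0,0],[0,0,0],[0,0,0],[0,0,0]], grip=[0,0,0,0,0])

```text
time: 4.25
ee_pos: [0.4116, -0.1771, 0.1139]
tcp_rot: [180.0, -0.1, -20.2]
wrist_force: [-0.7, 0.6, -0.2]
opening: 0.0
grasp_force: 0.0
```

```bash
python3 - <<'E'
from h import *
o=bot.get_obs(); print(o['q'],o['ee_pos'],o['tcp_rot'],o['wrist_force'])
p=viewer.camera('scene'); cv2.imwrite('pics/s2.png',cv2.resize(p['color'][110:260,320:520,::-1],None,fx=4,fy=4,interpolation=cv2.INTER_CUBIC))
E
```

```text
[-2.32711768e+01 -9.60382653e+00 -1.94382487e+01  8.00567684e+01
 -1.06569487e-02  1.76963074e+02] [ 0.4115601  -0.17705364  0.11387071] [ 1.79983593e+02 -1.08091969e-01 -2.02342456e+01] [-0.66764957  0.61601293 -0.21977918]
```

View pics/s2.png

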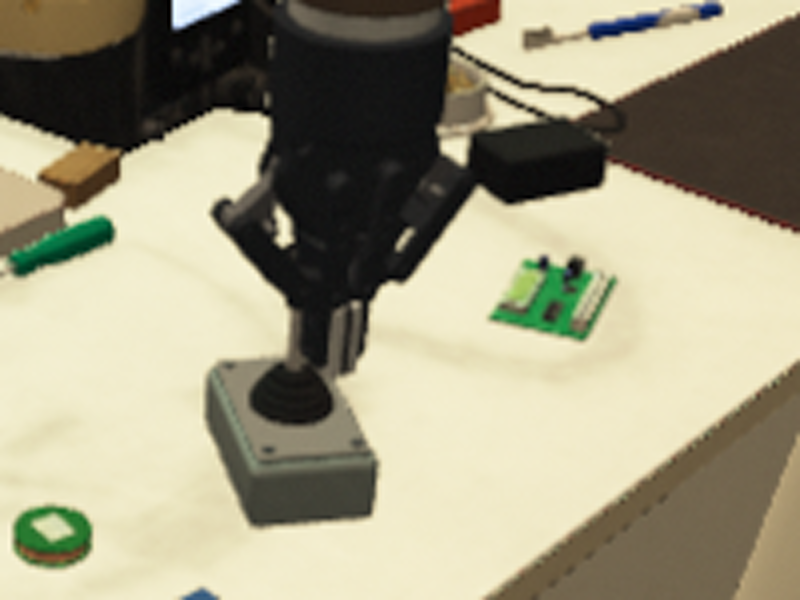

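The fingers stand behind the ball on the side away from the foot, and the stem shows at about (297,340) in the crop. Now I'll push towards the foot in small steps.

move_arm(offset=[[1.0,0.3,-0.3],[1.0,0.3,0],[0.5,0.15,0],[0.5,0.15,0],[0,0,0]], twist=[[0,0,0],[0,0,0],[0,0,0],[0,0,0],[0,0,0]], grip=[0,0,0,0,0])

```text
time: 4.8
ee_pos: [0.4399, -0.1961, 0.1211]
tcp_rot: [180.0, -0.5, -20.1]
wrist_force: [-1.4, 0.9, 0.2]
opening: -0.0
grasp_force: 0.5
```

move_arm(offset=[[0.5,0.15,0],[0.5,0.15,0],[0.4,0.12,0],[0.3,0.1,0],[0,0,0]], twist=[[0,0,0],[0,0,0],[0,0,0],[0,0,0],[0,0,0]], grip=[0,0,0,0,0])

```text
time: 5.3
ee_pos: [0.4535, -0.2064, 0.1206]
tcp_rot: [180.0, -0.4, -20.1]
wrist_force: [-2.5, 2.3, -0.8]
opening: 0.0001
grasp_force: 1.7
```

move_arm(offset=[[0.4,0.12,0.3],[0.3,0.1,0],[0,0,0],[0,0,0]], twist=[[0,0,0],[0,0,0],[0,0,0],[0,0,0]], grip=[0,0,0,0])

```text
time: 5.7
ee_pos: [0.4591, -0.2107, 0.1177]
tcp_rot: [180.0, -0.4, -20.1]
wrist_force: [-4.1, 3.4, -1.1]
opening: 0.0002
grasp_force: 2.5
```

```bash
python3 - <<'E'
from h import *
o=bot.get_obs(); print(o['ee_pos'],o['wrist_force'])
p=viewer.camera('scene'); cv2.imwrite('pics/s3.png',cv2.resize(p['color'][110:260,320:520,::-1],None,fx=4,fy=4,interpolation=cv2.INTER_CUBIC))
E
```

```text
[ 0.45908562 -0.21073997  0.11774621] [-4.07269207  3.35692424 -1.08618067]
```

View pics/s3.png

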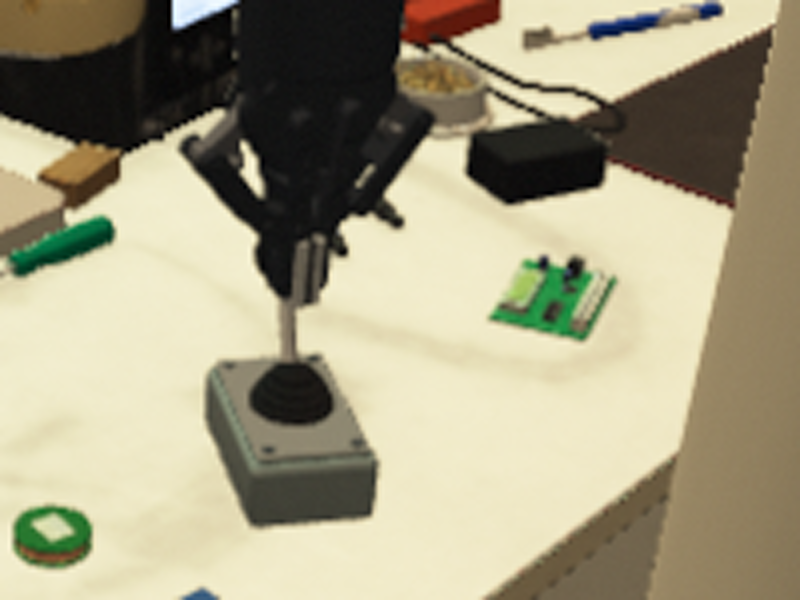

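The crop shows the stem leaning towards the foot, with the ball at about (275,270) ahead of the fingers. The force is 5.3 N, so the lever is at or near the stop. I'll nudge it slightly and hold.

move_arm(offset=[[0.2,0.05,0],[0,0,0],[0,0,0],[0,0,0],[0,0,0]], twist=[[0,0,0],[0,0,0],[0,0,0],[0,0,0],[0,0,0]], grip=[0,0,0,0,0])

```text
time: 6.25
ee_pos: [0.4604, -0.2117, 0.1174]
tcp_rot: [180.0, -0.4, -20.1]
wrist_force: [-4.9, 4.3, -2.7]
opening: -0.0003
grasp_force: 3.0
```

move_arm(offset=[[0,0,0],[0,0,0],[0,0,0],[0,0,0],[0,0,0]], twist=[[0,0,0],[0,0,0],[0,0,0],[0,0,0],[0,0,0]], grip=[0,0,0,0,0])

```text
time: 6.75
ee_pos: [0.4604, -0.2117, 0.1174]
tcp_rot: [180.0, -0.4, -20.1]
wrist_force: [-5.1, 3.1, -1.9]
opening: -0.0002
grasp_force: 3.0
```

move_arm(offset=[[0,0,0],[0,0,0],[0,0,0],[0,0,0],[0,0,0]], twist=[[0,0,0],[0,0,0],[0,0,0],[0,0,0],[0,0,0]], grip=[0,0,0,0,0])

```text
time: 7.25
ee_pos: [0.4604, -0.2117, 0.1174]
tcp_rot: [180.0, -0.4, -20.1]
wrist_force: [-4.5, 4.2, -2.1]
opening: -0.0001
grasp_force: 3.0
```

move_arm(offset=[[-1.0,-0.3,0],[-1.5,-0.45,0],[-1.5,-0.45,0],[-1.5,-0.45,0],[-1.0,-0.3,0]], twist=[[0,0,0],[0,0,0],[0,0,0],[0,0,0],[0,0,0]], grip=[0,0,0,0,0])

```text
time: 7.75
ee_pos: [0.4064, -0.171, 0.1181]
tcp_rot: [180.0, -0.6, -20.1]
wrist_force: [-0.5, 0.3, 0.2]
opening: -0.0
grasp_force: 0.0
```

move_arm(offset=[[0,0,0],[0,0,-4],[0,0,-4],[0,0,-4],[0,0,0]], twist=[[0,0,0],[0,0,0],[0,0,0],[0,0,0],[0,0,0]], grip=[0,0,0,0,0])

```text
time: 8.25
ee_pos: [0.4078, -0.172, 0.2431]
tcp_rot: [179.9, -1.0, -20.1]
wrist_force: [-0.2, -0.9, -0.5]
opening: -0.0
grasp_force: 0.0
```

```bash
python3 - <<'E'
from h import *
o=bot.get_obs(); print(o['ee_pos'],o['wrist_force'])
p=viewer.camera('scene'); cv2.imwrite('pics/s4.png',p['color'][:,:,::-1])
E
```

```text
[ 0.40779369 -0.17197454  0.24310534] [-0.24353465 -0.89025155 -0.50641871]
```

View pics/s4.png

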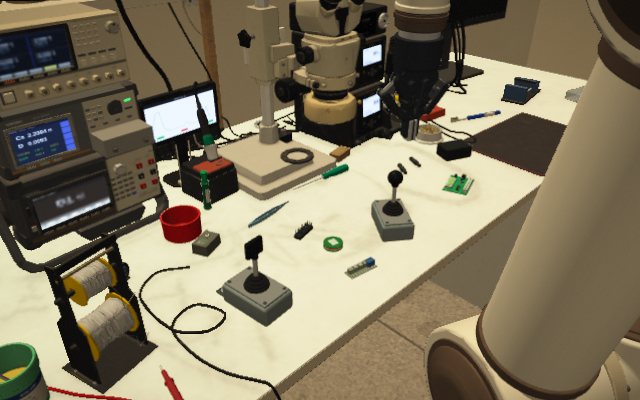

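The ball lever is upright again at (396,178), the paddle lever at (254,250) hasn't moved, and the gripper is clear above.

```bash
python3 -c "
from workcell import bot
print(bot.job_done())"
```

```text
the job is handed in; nothing more can be done
None
```

The job is handed in; no verdict came back. I pushed the ball lever to about its stop towards the steel foot, held it there about 1.5 s, and it sprang back upright; the paddle lever was not touched.

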